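# Break loose the left-hand disc nut on the bench sharpener

## Robot

A 6-joint arm with a two-finger parallel gripper is mounted at the origin on the work surface. World frame = base frame: x ahead of the robot, y to its left, z up, the work surface at z = 0. Lengths are in m, angles in rad, forces in N, time in s.
With the tool pointing down it reaches from about 0.3 to 0.825 m from the base axis. Payload 5.4 kg.
Tool frame: the origin (TCP) lies at the very end of the fingers, on their centre line; the grasp point (between the pads) lies 19 mm behind it; z points along the fingers, y is the line along which they close (so a half turn about z gives the same grasp; the last joint's range is limited). The gripper opens to 92 mm and grips with 3 to 60 N. Pads are 20 mm wide; open, the fingers measure 128 mm over their backs; the gripper's body (75 mm by 189 mm) begins 69 mm behind the grasp point.
Start: joints at [-1.466, 0.158, 1.597, -0, 1.386, -0.21], TCP at [0.178, -0.547, 0.215] pointing down, gripper open.
Joint ranges: [-2.91, 2.91], [-0.94, 2.29], [0.18, 2.7], [-1.29, 4.43], [0.17, 2.64], [-3, 3]. Speed limits (rad/s): [2.57, 2.57, 3.14, 3.14, 3.14, 3.14].

## Interface

Orientations are given as a rotation vector (axis times angle).
In Python, from workcell import bot gives the robot as it stands. Calls block until the motion is done:
- bot.goto(position, orientation): joint-space move of the TCP to a pose.
- bot.line_to(position, rot=None, max_speed=0.15): straight line of the TCP; rot=None keeps the orientation; max_speed is the mean speed in m/s.
- bot.set_joints(angles): joint-space move.
- bot.set_gripper(opening, newtons=None): opening from 0.0 (shut) to 1.0 (fully open); newtons is the grip in N (None keeps the last); returns when the fingers have stopped.
- bot.hold(seconds).
- bot.inverse_kinematics(position, orientation): joint angles nearest the present ones, or None.
- bot.read_camera(name): name is "scene" or "top"; returns a dict with "pixels" (384x512x3 uint8, blue, green, red), "fx", "fy", "cx", "cy" (pixels), "R" (3x3) and "t" (3): a world point X has camera coordinates R X + t. Camera axes: x right, y down, z forward; pixel columns grow to the right and rows downward; lengths in m; the calibration is good to about 2 mm. A picture is of the moment at which its call begins. There is no depth.
A pose or a line that the arm cannot do raises bot.MotionError and nothing moves.
- bot.job_done(): hands the job in; it is judged then, once.
Readings, each from a call of its own:
- bot.current_clock(): time.
- bot.current_joints(): joint angles.
- bot.current_joint_vel(): joint speeds.
- bot.current_effort(): joint torques, N m.
- bot.current_ee_pos(): TCP position.
- bot.current_tool_rot(): TCP orientation.
- bot.current_contact_force(): force on the tool from outside, world axes, zero at the start.
- bot.current_ft_torque(): the same for the moment, N m.
- bot.current_opening(): opening from 0.0 (shut) to 1.0 (fully open).
- bot.current_grip_force(): force on a finger pad.
Only numpy, scipy, OpenCV 4.12 (cv2) and the standard library are available. Lean on these libraries where they do the work, as an engineer would, in place of code of your own. Each camera call takes 0.05 s, during which the arm holds its last target. There are 200 camera calls.

## Task

The abrasive disc of the bench sharpener has to come off, and its nut has a left-hand thread. Take the larger of the two box keys out of the wooden block, fit it fully down over the nut without leaning on it, and loosen the nut by a quarter turn clockwise, working the nut only with the key and never tightening it. Then stand the key back upright in the pocket it came from, let go, and leave the smaller key, the sanding block and the cup where they are.

Things in the scene. Friction and masses are not known exactly. Their poses are not given: they have to be found in the camera images.
- key_grip (a point): The larger box key, steel with a black flat handle, 94 mm tall, about 0.28 kg, upright in either pocket of the block. This point: centre of the handle, on the key's axis, 77 mm above its foot. z up the key, x along the handle. Handle: plate 60 mm long (x), 12 mm thick (y), 34 mm tall (z), free all round; pinch it across the 12 mm.
- small_key_grip (a point): The smaller box key, same shape, 74 mm tall, handle 42 mm long and 12 mm thick, socket 16 mm wide: it does not fit the nut and is to be left alone. This point is the centre of its handle, 57 mm above its foot.
- key_foot (a point): Centre of the larger key's open lower end, which starts on the pocket floor. The foot is a square tube, 33.6 mm wide outside (47.5 mm across corners), with a square socket 25.6 mm wide and 24 mm deep. The flats of the socket face the key's x and y axes.
- flange (a point): Centre of the top of the steel flange, 52 mm across, 126 mm above the bench, on which the nut sits. With the key fully seated its foot rests here (handle centre 77 mm above). If the corners are not lined up the key stops about 12 mm higher.
- block: Wooden block, fixed to the bench, 80 x 200 x 34 mm; origin at the centre of its underside, z up, the long side along y. Two round pockets, 53 mm wide and 22 mm deep (floor 12 mm above the bench), centred at y = -50 mm and y = +50 mm of the block; one holds each key.
- sharpener: Bench disc sharpener, fixed. Origin on the bench below the disc's upright spindle. Grey base 200 x 190 mm, 100 mm high, centred on the origin; a dark motor housing 95 mm high reaches 200 mm out along its x. On top a level disc 150 mm across, its face 118 mm above the bench. The spindle is locked. Its bearing is delicate: over 40 N between key and sharpener, in any direction, fails the job.
- nut_top (a point): Centre of the top of the steel nut, 142 mm above the bench: a square 24 mm wide, 12 mm high, topped by a round tapered crown 23 mm wide, 4 mm high; a 14 mm stud stands 5 mm above it. The square starts at any heading, NOT given by this point: it must be seen or felt. The key slips on only within about 4 degrees of a fit (one every 90 degrees), and then has about 4 degrees of play each way.
- nut (a joint): How far the nut has been turned on its thread, rad; grows CLOCKWISE seen from above, which loosens (left-hand thread). Starts at 0 (tight); negative is tightened further. It turns with about 0.15 N m of steady friction (which takes about 15 N at the corners), stays where it is left, and does not rise noticeably.
- sanding_block: Cork sanding block, 100 x 50 x 29 mm, loose; origin at its underside. Bystander.
- cup: Plastic cup, 84 mm wide, 110 mm tall, loose; origin at its underside. Bystander.

How it is judged:
On the way, in this order (a step that is already met when the one before it is completed fails the run):
1. the key is fitted fully down over the nut (its foot within 5 mm of the flange, upright, on the nut's axis to 6 mm) (horizontal distance between key_grip and nut_top below 0.006 m and z of key_grip in the frame of nut_top below 0.066 m and angle between key_grip's own z axis and vertical below 0.1 rad), for 0.2 s.
2. with the key on the nut, the nut is turned clockwise by a quarter turn (at least 1.45 rad) (all of step 1 and value of joint nut above 1.45 rad), for 0.2 s.
At the end, for the whole second after the job is handed in: The nut stands at least 1.45 rad clockwise of its tight position, and the larger key stands upright (within 0.1 rad), at rest and released, on the floor of the pocket it came from, its handle centre within 12 mm of where it started (its heading does not matter) (value of joint nut above 1.45 rad and distance of key_grip from where it was at the start of the episode below 0.012 m and angle between key_grip's own z axis and vertical below 0.1 rad and linear speed of key below 0.02 m/s); the robot touches nothing.
It fails at once if the key loads the sharpener (nut, disc or housing) with more than 40 N (contact force between key and sharpener above 40 N).
It fails at once if the nut is tightened by more than 0.15 rad (value of joint nut below -0.15 rad).
It fails at once if the arm or fingers push on the sharpener or its nut directly (more than 5 N) (contact force between any of the fingers, the arm and sharpener above 5 N).
It fails at once if the smaller key is displaced by more than 20 mm, or the sanding block or cup by more than 30 mm (distance of small_key_grip from where it was at the start of the episode above 0.02 m or distance of any of sanding_block, cup from where it was at the start of the episode above 0.03 m).
It also fails if it takes over 72 s, if anything falls off the work surface, if the arm or the gripper's body presses on something with over 40 N, if the wrist force passes 120 N, or if a joint passes its speed limit or range.

## Working session

There is one attempt and no reset: what is moved stays moved. The work goes in short steps, each a Python script; the robot and the scene stay as the last script left them, time stands still between calls to the robot, and variables do not carry over. Pictures are saved under pics/ and viewed, at most 10 in all, crops included, and the job is handed in when it is done.

```bash
mkdir -p pics; ls; python3 - <<'E'
from workcell import bot
import cv2,numpy as np,pickle
for n in("scene","top"):
    c=bot.read_camera(n);cv2.imwrite(f"pics/{n}0.png",c["pixels"]);pickle.dump(c,open(f"{n}0.pkl","wb"))
    print(n,c["fx"],c["cx"],c["cy"],(-c["R"].T@c["t"]).round(3),c["R"].round(3).tolist())
print(bot.current_tool_rot(),bot.current_clock())
E
```

```text
pics
scene 351.05763875119186 251.08991547975128 194.96837029308867 [1.009 0.474 0.589] [[-0.728, 0.686, 0.015], [0.419, 0.462, -0.782], [-0.543, -0.563, -0.623]]
top 436.66158285325065 260.5315308707315 189.2215053634357 [0.474 0.005 1.061] [[-0.015, -1.0, -0.023], [-0.994, 0.018, -0.106], [0.106, 0.021, -0.994]]
[-3.10110214e+00 -4.92169729e-01 -1.17807022e-04] 0.1
```

View pics/top0.png

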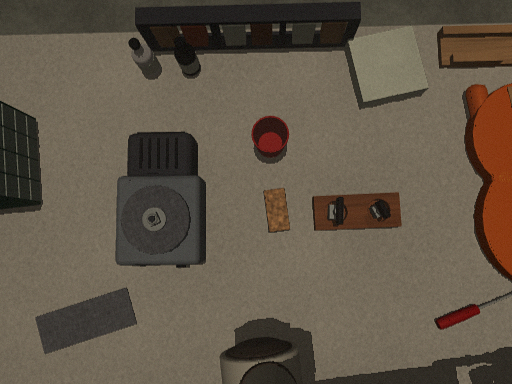

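View pics/scene0.png

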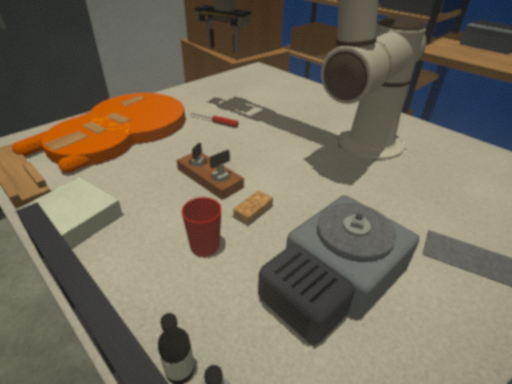

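The top view shows the larger key at about (338,211), its handle nearly vertical in the image, and the smaller key at (380,210). The nut is at about (153,218), the cup at (270,135) and the cork block at (277,210). Next I'll zoom in.

```bash
cat > h.py <<'E'
from workcell import bot
import cv2,numpy as np,pickle
def ray(c,u,v,z):
    d=c["R"].T@np.array([(u-c["cx"])/c["fx"],(v-c["cy"])/c["fy"],1]);o=-c["R"].T@c["t"]
    return o+d*(z-o[2])/d[2]
def proj(c,X):
    p=c["R"]@np.asarray(X,float)+c["t"];return np.array([c["fx"]*p[0]/p[2]+c["cx"],c["fy"]*p[1]/p[2]+c["cy"]])
def crop(c,u,v,w,h,s,gain=1.):
    g=c["pixels"][v:v+h,u:u+w];return cv2.resize(cv2.convertScaleAbs(g,alpha=gain),None,fx=s,fy=s,interpolation=cv2.INTER_CUBIC)
E
python3 - <<'E'
from h import *
t=pickle.load(open("top0.pkl","rb"));s=pickle.load(open("scene0.pkl","rb"))
a=np.hstack([crop(t,308,185,100,50,4),crop(t,125,190,60,50,4)[:, :240]])
b=np.hstack([crop(s,170,135,80,65,5),crop(s,325,205,64,65,5)[:, :240]])
b=np.hstack([crop(s,172,135,80,65,5),crop(s,333,205,48,65,5)])
cv2.imwrite("pics/z0.png",np.vstack([a,b]))
h=cv2.cvtColor(t["pixels"],cv2.COLOR_BGR2HSV)
m=cv2.inRange(h,(0,90,40),(15,255,255));m[:185]=0;m[235:]=0;m[:,:305]=0;m[:,405:]=0
m=cv2.morphologyEx(m,cv2.MORPH_CLOSE,np.ones((15,15)))
r=cv2.minAreaRect(np.vstack(cv2.findContours(m,0,1)[0]));bx=cv2.boxPoints(r)
for p in bx:print(p,ray(t,*p,.034).round(4))
print("block ctr",ray(t,*r[0],.034),[np.linalg.norm(ray(t,*bx[i],.034)-ray(t,*bx[i+1],.034)).round(4) for i in(0,1)])
E
```

```text
[311.79688 195.66579] [ 0.5657 -0.0936  0.034 ]
[399.6195  191.54909] [ 0.5717 -0.2993  0.034 ]
[401.25653 226.47234] [ 0.4901 -0.2991  0.034 ]
[313.4339  230.58904] [ 0.4837 -0.0951  0.034 ]
block ctr [ 0.52763252 -0.19697392  0.034     ] [np.float64(0.2059), np.float64(0.0817)]
```

View pics/z0.png

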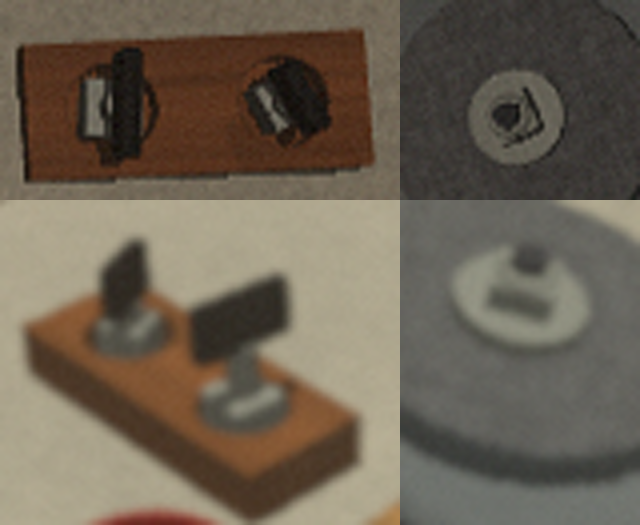

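Crop: the larger key's handle covers about (336–344, 197–225) in the top image. The nut's visible side edges run from (156,212) to (160.5,222) to (151,226), so its heading is roughly 67° in the image. Both edge lengths match 24 mm. Now I'll turn these into world coordinates.

```bash
python3 - <<'E'
from h import *
t=pickle.load(open("top0.pkl","rb"));s=pickle.load(open("scene0.pkl","rb"))
g=cv2.cvtColor(t["pixels"],cv2.COLOR_BGR2GRAY)
print("gray flange/disc",g[205,150],g[218,165],g[218,180], g[218,143:175].tolist())
def flange(c,u,v,w,h,thr):
    g=cv2.cvtColor(c["pixels"],cv2.COLOR_BGR2GRAY)[v:v+h,u:u+w]
    m=cv2.threshold(cv2.resize(g,None,fx=8,fy=8,interpolation=cv2.INTER_CUBIC),thr,255,0)[1]
    k=max(cv2.findContours(m,0,1)[0],key=cv2.contourArea);hu=cv2.convexHull(k)[:,0]/8+[u-.4375,v-.4375]
    e=cv2.fitEllipse(hu.astype(np.float32));return e,hu
for n,c,b in(("top",t,(132,195,45,45)),("scene",s,(335,205,48,38))):
    gg=cv2.cvtColor(c["pixels"],cv2.COLOR_BGR2GRAY)[b[1]:b[1]+b[3],b[0]:b[0]+b[2]]
    thr,_=cv2.threshold(gg,0,255,cv2.THRESH_OTSU)
    e,hu=flange(c,*b,thr);P=np.array([ray(c,*p,.126)[:2] for p in hu])
    ce,r=cv2.minEnclosingCircle(P.astype(np.float32));el=cv2.fitEllipse((P*1000).astype(np.float32))
    print(n,thr,e,"centre",ray(c,*e[0],.126),"circ",ce,r,"ell",el)
# disc from top
# handle
d=(g<32).astype(np.uint8)*255
m=d[190:232,325:362];k=max(cv2.findContours(m,0,1)[0],key=cv2.contourArea)+np.array([325,190])
r=cv2.minAreaRect(k);b=cv2.boxPoints(r);print("handle",r)
for p in b:print(p,ray(t,*p,.106).round(4),ray(t,*p,.072).round(4))
print(g[204:218:4,328:352].tolist())
E
```

```text
gray flange/disc 64 91 62 [93, 92, 101, 81, 80, 35, 37, 39, 36, 35, 41, 18, 81, 79, 78, 68, 26, 99, 100, 101, 97, 97, 91, 40, 58, 61, 55, 54, 62, 53, 56, 56]
top 74.0 ((153.5057373046875, 218.68923950195312), (23.305870056152344, 24.09130859375), 37.84547424316406) centre [0.51371834 0.2560558  0.126     ] circ (0.5139462351799011, 0.2560127377510071) 0.026116447523236275 ell ((513.7918701171875, 256.07025146484375), (50.91930389404297, 51.19045639038086), 50.411258697509766)
scene 119.0 ((356.7501525878906, 223.65650939941406), (17.872657775878906, 27.687761306762695), 105.80479431152344) centre [0.51491658 0.25781003 0.126     ] circ (0.5139985084533691, 0.2571876645088196) 0.026874098926782608 ell ((514.339111328125, 257.24072265625), (51.073944091796875, 53.08767318725586), 117.303955078125)
handle ((338.6313781738281, 211.1331024169922), (15.30620288848877, 28.859786987304688), 6.709836959838867)
[329.3447  224.56996] [ 0.4955 -0.1229  0.106 ] [ 0.4963 -0.1275  0.072 ]
[332.7167  195.90785] [ 0.5579 -0.1323  0.106 ] [ 0.5609 -0.1372  0.072 ]
[347.91806 197.69624] [ 0.5534 -0.1652  0.106 ] [ 0.5562 -0.1713  0.072 ]
[344.54605 226.35835] [ 0.4911 -0.1557  0.106 ] [ 0.4917 -0.1614  0.072 ]
[[32, 62, 71, 76, 56, 60, 35, 32, 21, 13, 22, 32, 29, 21, 26, 28, 49, 52, 57, 58, 51, 56, 53, 52], [31, 63, 108, 101, 103, 101, 37, 67, 19, 20, 23, 25, 24, 23, 23, 42, 44, 24, 27, 61, 62, 59, 59, 61], [34, 59, 115, 110, 99, 31, 32, 102, 22, 23, 24, 27, 32, 27, 24, 48, 60, 55, 26, 34, 71, 65, 61, 66], [33, 65, 115, 106, 106, 111, 46, 49, 13, 12, 27, 26, 26, 21, 23, 57, 60, 27, 35, 62, 59, 60, 63, 60]]
```

```bash
python3 - <<'E'
from h import *
t=bot.read_camera("top");A=np.mean([bot.read_camera("top")["pixels"].astype(float) for _ in range(8)],0).astype(np.uint8);t["pixels"]=A;pickle.dump(t,open("top0.pkl","wb"))
s=bot.read_camera("scene");s["pixels"]=np.mean([bot.read_camera("scene")["pixels"].astype(float) for _ in range(6)],0).astype(np.uint8);pickle.dump(s,open("scene0.pkl","wb"))
g=cv2.cvtColor(A,cv2.COLOR_BGR2GRAY)
d=(g<36).astype(np.uint8)*255;d=cv2.morphologyEx(d,cv2.MORPH_OPEN,np.ones((9,5)))
m=d[190:232,325:362];k=max(cv2.findContours(m,0,1)[0],key=cv2.contourArea)+np.array([325,190])
r=cv2.minAreaRect(k);b=cv2.boxPoints(r);print("handle",r)
for p in b:print(p,ray(t,*p,.106).round(4),ray(t,*p,.072).round(4))
a=np.hstack([crop(t,140,205,28,28,14,2),crop(s,341,206,28,28,14,1.3)])
b=np.hstack([crop(t,322,188,38,42,10,2.5)[:392],np.zeros((392,12,3),np.uint8)])
cv2.imwrite("pics/z1.png",np.vstack([a[:,:784],np.hstack([crop(t,322,190,56,14,14,2.5)])])[:590]) if 0 else cv2.imwrite("pics/z1.png",np.hstack([cv2.resize(a,(560,280)),cv2.resize(crop(t,322,190,30,40,7,2.5),(210,280))]))
E
```

```text
handle ((339.5, 210.5), (27.0, 7.0), 90.0)
[336. 197.] [ 0.5554 -0.1394  0.106 ] [ 0.5583 -0.1445  0.072 ]
[343. 197.] [ 0.5551 -0.1546  0.106 ] [ 0.558  -0.1603  0.072 ]
[343. 224.] [ 0.4963 -0.1525  0.106 ] [ 0.4971 -0.1581  0.072 ]
[336. 224.] [ 0.4965 -0.1374  0.106 ] [ 0.4973 -0.1424  0.072 ]
```

View pics/z1.png

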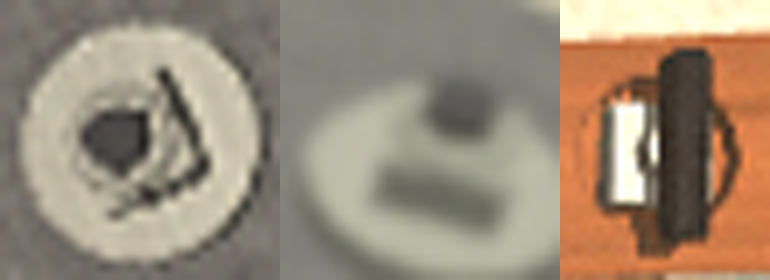

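The nut panels show the dark side faces: in the top view from (156.3,212) to (160.7,221.5) to (152,225.8), and in the scene view the face's lower edge from (350.2,225.6) to (362.5,228.8). Next I'll fit lines for the heading.

```bash
python3 - <<'E'
from h import *
t=pickle.load(open("top0.pkl","rb"));s=pickle.load(open("scene0.pkl","rb"))
def head(c,p,q,z):
    a,b=ray(c,*p,z),ray(c,*q,z);return round(np.degrees(np.arctan2(b[1]-a[1],b[0]-a[0]))%90,1),round(np.linalg.norm(a-b),4)
g=255-cv2.cvtColor(t["pixels"],cv2.COLOR_BGR2GRAY)
U,k=cv2.resize(g[205:233,140:168],None,fx=8,fy=8,interpolation=cv2.INTER_CUBIC),8
def seg(a,b,c,z,U,u0,v0,thr,w=1.6,trim=.12):
    a,b=np.array(a,float),np.array(b,float);d=(b-a)/np.linalg.norm(b-a);n=np.array([-d[1],d[0]]);L=np.linalg.norm(b-a)
    ys,xs=np.nonzero(U>thr);P=np.c_[xs/8+u0-.4375,ys/8+v0-.4375]-a
    m=(abs(P@n)<w)&(P@d>trim*L)&(P@d<L*(1-trim));f=cv2.fitLine((P[m]+a).astype(np.float32),cv2.DIST_L2,0,.01,.01).ravel()
    return m.sum(),head(c,f[2:]-5*f[:2],f[2:]+5*f[:2],z)
for thr in(185,200,210):
    print(thr,seg((156.3,212),(160.7,221.5),t,.132,U,140,205,thr),seg((160.7,221.5),(151.5,226),t,.132,U,140,205,thr))
print(head(t,(156.3,212),(160.7,221.5),.132),head(t,(160.7,221.5),(151.5,226),.132))
print("scene low",head(s,(350.2,225.6),(362.5,228.8),.126))
V=cv2.resize(255-cv2.cvtColor(s["pixels"],cv2.COLOR_BGR2GRAY)[206:234,341:369],None,fx=8,fy=8,interpolation=cv2.INTER_CUBIC)
for thr in(100,115,130):
    try:print("scene",thr,seg((350,223.5),(362.5,226.7),s,.132,V,341,206,thr,2.6))
    except Exception as e:print(e)
R=lambda h:cv2.Rodrigues(np.array([[np.cos(h),np.sin(h),0],[np.sin(h),-np.cos(h),0],[0,0,-1.]]))[0].ravel()
for h in np.radians(np.arange(-180,180,15)):
    o=[]
    for p in((.526,-.148,.07),(.526,-.148,.25),(.514,.2566,.184),(.514,.2566,.26)):
        q=bot.inverse_kinematics(p,R(h));o.append(None if q is None else round(float(q[5]),2))
    print(round(np.degrees(h)),o,end=";")
E
```

```text
185 (np.int64(882), (np.float64(25.4), np.float64(0.0216))) (np.int64(976), (np.float64(22.1), np.float64(0.0212)))
200 (np.int64(620), (np.float64(25.2), np.float64(0.0216))) (np.int64(599), (np.float64(22.6), np.float64(0.0212)))
210 (np.int64(419), (np.float64(25.5), np.float64(0.0216))) (np.int64(346), (np.float64(22.5), np.float64(0.0212)))
(np.float64(25.3), np.float64(0.0226)) (np.float64(25.2), np.float64(0.0217))
scene low (np.float64(25.3), np.float64(0.0232))
scene 100 (np.int64(3263), (np.float64(25.5), np.float64(0.0181)))
scene 115 (np.int64(3263), (np.float64(25.5), np.float64(0.0181)))
scene 130 (np.int64(3263), (np.float64(25.5), np.float64(0.0181)))
-180 [-2.07, -2.07, -1.32, -1.32];-165 [-2.33, -2.33, -1.58, -1.58];-150 [-2.59, -2.59, -1.84, -1.84];-135 [-2.85, -2.85, -2.1, -2.1];-120 [None, None, -2.37, -2.37];-105 [2.91, 2.91, -2.63, -2.63];-90 [2.65, 2.65, -2.89, -2.89];-75 [2.38, 2.38, None, None];-60 [2.12, 2.12, 2.87, 2.87];-45 [1.86, 1.86, 2.61, 2.61];-30 [1.6, 1.6, 2.35, 2.35];-15 [1.34, 1.34, 2.09, 2.09];0 [1.08, 1.08, 1.82, 1.82];15 [0.81, 0.81, 1.56, 1.56];30 [0.55, 0.55, 1.3, 1.3];45 [0.29, 0.29, 1.04, 1.04];60 [0.03, 0.03, 0.78, 0.78];75 [-0.23, -0.23, 0.51, 0.51];90 [-0.5, -0.5, 0.25, 0.25];105 [-0.76, -0.76, -0.01, -0.01];120 [-1.02, -1.02, -0.27, -0.27];135 [-1.28, -1.28, -0.53, -0.53];150 [-1.54, -1.54, -0.79, -0.79];165 [-1.8, -1.8, -1.06, -1.06];
```

All the estimates agree on a nut heading of about 25° (mod 90). I'll fit at 115°, where joint 6 goes from −0.2 to +1.5, so it has room to turn clockwise. Next is the grasp.

```bash
cat >> h.py <<'E'
def R(deg):
    h=np.radians(deg);return cv2.Rodrigues(np.array([[np.cos(h),np.sin(h),0],[np.sin(h),-np.cos(h),0],[0,0,-1.]]))[0].ravel()
def st(l=""):
    print(l,"t",round(bot.current_clock(),2),"p",bot.current_ee_pos().round(4),"F",np.round(bot.current_contact_force(),1),"M",np.round(bot.current_ft_torque(),2),"op",round(float(bot.current_opening()),3),"g",round(float(bot.current_grip_force()),1))
E
python3 - <<'E'
from h import *
bot.set_gripper(.5,35)
bot.goto((.526,-.148,.16),R(-3));st()
bot.line_to((.526,-.148,.071));st("down")
bot.set_gripper(0,35);bot.hold(.2);st("grip")
bot.line_to((.526,-.148,.076),max_speed=.03);bot.hold(.2);st("up5")
E
```

```text
t 3.63 p [ 0.526  -0.1488  0.1602] F [ 0.2 -1.6  0.3] M [-0.02  0.04  0.  ] op 0.501 g 0.0
down t 4.38 p [ 0.5266 -0.1486  0.0719] F [-0.5  0.4  0.6] M [ 0.01 -0.04 -0.02] op 0.498 g 0.0
grip t 5.16 p [ 0.5264 -0.148   0.0714] F [-0.7  1.3  3.7] M [ 0.36  0.   -0.04] op 0.169 g 35.0
up5 t 5.67 p [ 0.5256 -0.1479  0.0756] F [ 1.   0.2 -2.6] M [ 0.02  0.05 -0.01] op 0.171 g 35.0
```

```bash
python3 - <<'E'
from h import *
bot.line_to((.526,-.148,.26));st("up")
bot.goto((.514,.2566,.26),R(115));bot.line_to((.514,.2566,.216),max_speed=.1);bot.hold(.3);st("over")
t=bot.read_camera("top");s=bot.read_camera("scene");pickle.dump((t,s),open("over.pkl","wb"))
for c in(t,s):
    print([proj(c,p).round(1).tolist() for p in((.514,.2566,.157),(.514,.2566,.251),(.514,.2566,.142))])
u,v=map(int,proj(s,(.514,.2566,.17)));
cv2.imwrite("pics/over.png",np.hstack([crop(s,u-40,v-40,80,80,5,1.3),crop(t,110,170,80,80,5,1.8)]))
E
```

```text
up t 7.05 p [ 0.5254 -0.1477  0.2587] F [ 0.4 -0.6 -2.1] M [ 0.03 -0.01  0.01] op 0.169 g 35.0
over t 9.44 p [0.5143 0.2567 0.2167] F [-0.3  0.2 -3.7] M [-0.06 -0.14 -0.03] op 0.169 g 35.0
[[149.3, 218.0], [135.3, 216.0], [151.2, 218.3]]
[[359.8, 211.1], [371.2, 169.7], [358.2, 217.0]]
```

View pics/over.png

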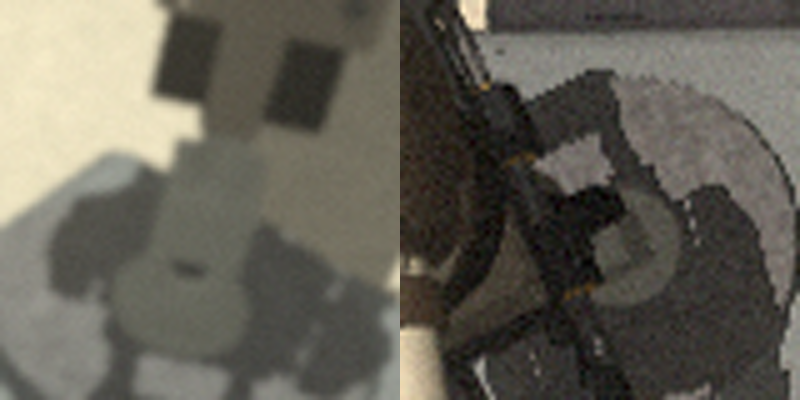

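Scene crop: the tube's silhouette runs from about (351,215) to (371,215), with the flange below it at (356.7,223.7). The foot may sit 1 px right of the prediction, so I'll compare the tube edges with the predicted corners.

```bash
python3 - <<'E'
from h import *
t,s=pickle.load(open("over.pkl","rb"))
p=np.array([.5143,.2567]);h=np.radians(115)
for dz in(.157,.180):
    C=[p+23.75e-3*np.array([np.cos(h+a),np.sin(h+a)]) for a in np.pi/4+np.arange(4)*np.pi/2]
    print(dz,[proj(s,(*c,dz)).round(1).tolist() for c in C])
# tube edges, rows
L=cv2.GaussianBlur(cv2.cvtColor(s["pixels"],cv2.COLOR_BGR2LAB),(0,0),.7).astype(float)
for v in range(195,218,3):
    r=L[v,340:384];d=np.linalg.norm(r[2:]-r[:-2],axis=1)
    i=[j for j in range(1,len(d)-1) if d[j]>9 and d[j]>=d[j-1] and d[j]>=d[j+1]]
    print(v,[(341+j,int(d[j])) for j in i])
E
```

```text
0.157 [[370.0, 208.0], [352.2, 203.6], [349.3, 214.3], [367.8, 219.1]]
0.18 [[372.8, 198.7], [354.6, 194.3], [351.7, 204.9], [370.6, 209.6]]
195 [(348, 12), (355, 53)]
198 [(348, 16), (351, 27), (355, 33)]
201 [(347, 23), (353, 9)]
204 [(353, 12)]
207 [(352, 12)]
210 [(351, 13), (372, 10), (376, 13)]
213 [(350, 12), (371, 12), (377, 14)]
216 [(370, 12)]
```

```bash
python3 - <<'E'
from h import *
def avg():
    s=bot.read_camera("scene");s["pixels"]=np.mean([bot.read_camera("scene")["pixels"].astype(float) for _ in range(6)],0).astype(np.uint8);return s
A=avg();q=np.array(bot.current_joints());print(q.round(3))
q2=q.copy();q2[5]+=np.pi;print(q2[5])
bot.set_joints(q2);bot.hold(.3);st();B=avg()
q2=q.copy();q2[5]+=np.pi/2;bot.set_joints(q2);bot.hold(.3);C=avg()
bot.goto((.514,.2566,.216),R(115));bot.hold(.2);st()
pickle.dump((A,B,C),open("abc.pkl","wb"))
cv2.imwrite("pics/abc.png",np.hstack([crop(c,336,180,44,52,6,1.3) for c in(A,B,C)]))
E
```

```text
[ 0.253  0.156  1.597  0.     1.389 -0.184]
2.9580158234870755
 t 12.84 p [0.514  0.2566 0.216 ] F [ 0.6  0.5 -4.1] M [ 0.13 -0.04  0.03] op 0.171 g 35.0
 t 16.84 p [0.514  0.2566 0.216 ] F [ 0.3 -0.3 -3. ] M [-0.   -0.05 -0.  ] op 0.169 g 35.0
```

View pics/abc.png

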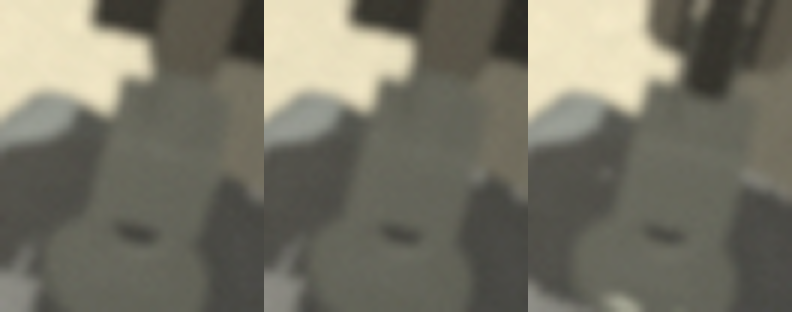

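A and B look nearly the same. In each crop the left tube edge is about x≈100 at row 180 and the right edge about 215, with B perhaps 1 px left. I'll measure this to sub-pixel.

```bash
python3 - <<'E'
from h import *
for n,c in zip("ABC",pickle.load(open("abc.pkl","rb"))):
    L=cv2.GaussianBlur(c["pixels"],(0,0),1.0).astype(float)
    o=[]
    for v in range(202,214,2):
        r=L[v].sum(1);g=np.gradient(r)
        def pk(a,b,sg):
            w=np.clip(sg*g[a:b],0,None);i=a+w.argmax();w=np.clip(sg*g[i-2:i+3],0,None);return round(float((w*np.arange(i-2,i+3)).sum()/w.sum()),2)
        o.append((v,pk(347,357,1),pk(366,376,-1)))
    print(n,o)
E
```

```text
A [(202, 353.29, 366.67), (204, 352.96, 365.57), (206, 352.22, 366.0), (208, 351.81, 371.75), (210, 351.13, 371.53), (212, 350.85, 371.0)]
B [(202, 352.3, 364.89), (204, 351.85, 365.0), (206, 351.1, 375.8), (208, 350.38, 372.73), (210, 350.1, 371.9), (212, 349.73, 370.0)]
C [(202, 353.04, 365.29), (204, 352.76, 365.9), (206, 352.05, 375.4), (208, 352.03, 375.57), (210, 351.04, 366.67), (212, 350.29, 370.06)]
```

```bash
cat >> h.py <<'E'
def force(n=4):
    F=[]
    for _ in range(n): bot.hold(.015);F.append(np.r_[bot.current_contact_force(),bot.current_ft_torque()])
    return np.mean(F,0)
def descend(x,y,h,z0,z1,F0,step=.001,fmax=10,gain=1.2e-4):
    p=np.array([x,y,z0]);log=[]
    while p[2]>z1+1e-6:
        p[2]=max(p[2]-step,z1);bot.line_to(p,R(h),max_speed=.03);F=force(3)-F0
        log.append((round(p[2]*1e3,1),*F[:3].round(1),*(p[:2]*1e3).round(1)))
        if F[2]>fmax: print("STOP");break
        l=F[:2].copy();l[abs(l)<1.5]=0;p[:2]+=np.clip(gain*l,-4e-4,4e-4)
    return p,F,log
E
python3 - <<'E'
from h import *
x,y=.515,.2561
bot.line_to((x,y,.205),R(115),max_speed=.06);bot.hold(.3)
F0=force(10);print(F0.round(2));np.save("F0.npy",F0)
p,F,log=descend(x,y,115,.205,.185,F0)
for l in log:print(*l)
st();print(F.round(2))
E
```

```text
[ 0.01 -0.37 -3.25 -0.01 -0.11 -0.01]
204.0 -0.2 0.1 0.3 515.0 256.1
203.0 0.1 0.4 0.0 515.0 256.1
202.0 0.2 0.1 -0.2 515.0 256.1
201.0 0.1 1.0 0.4 515.0 256.1
200.0 0.1 0.5 -0.4 515.0 256.1
199.0 0.0 0.7 0.1 515.0 256.1
198.0 0.4 0.4 -0.1 515.0 256.1
197.0 -0.6 0.3 -0.1 515.0 256.1
196.0 0.0 0.3 0.3 515.0 256.1
195.0 0.3 0.7 -0.1 515.0 256.1
194.0 -0.3 0.6 0.6 515.0 256.1
193.0 0.6 0.2 0.2 515.0 256.1
192.0 0.1 0.7 0.3 515.0 256.1
191.0 -0.2 0.5 -0.1 515.0 256.1
190.0 -0.3 0.4 -0.1 515.0 256.1
189.0 0.1 0.2 -0.2 515.0 256.1
188.0 0.0 0.8 -0.0 515.0 256.1
187.0 -0.1 0.3 0.3 515.0 256.1
186.0 0.1 -0.6 0.3 515.0 256.1
185.0 -1.1 0.1 3.9 515.0 256.1
 t 23.64 p [0.5152 0.2561 0.1855] F [-0.7  0.1  0.7] M [-0.2   0.13 -0.03] op 0.169 g 35.0
[-1.15  0.07  3.9  -0.15  0.22 -0.01]
```

It seated cleanly at heading 115° on the first try. Next is the clockwise turn, keeping lateral force compliance on.

```bash
python3 - <<'E'
from h import *
F0=np.load("F0.npy");nut=np.array([.5141,.2568]);o=np.array([-.0009,.0007]);fb=np.zeros(2);z=.1857
bot.line_to((.515,.2561,z),R(115),max_speed=.02);bot.hold(.4);st("seated")
h=115;base=115
while h>13:
    h-=3;a=np.radians(h-115);rot=np.array([[np.cos(a),-np.sin(a)],[np.sin(a),np.cos(a)]])
    xy=nut-rot@o+fb
    q=bot.inverse_kinematics((*xy,z),R(h));bot.set_joints(q);F=force(3)-F0
    print(h,(xy*1e3).round(2),F.round(2)[[0,1,2,5]])
    if np.linalg.norm(F[:3])>22:print("STOP");break
    l=F[:2].copy();l[abs(l)<1.5]=0;fb+=np.clip(1.2e-4*l,-5e-4,5e-4)
bot.hold(.3);st("end");print(fb)
E
```

```text
seated t 24.29 p [0.515  0.2561 0.1856] F [-0.1  0.5 -2.2] M [ 0.04 -0.2  -0.02] op 0.173 g 35.0
112 [514.96 256.05] [0.45 0.6  0.94 0.01]
109 [514.92 256.01] [-0.77  0.45  1.44  0.03]
106 [514.88 255.97] [-1.31 -0.62  1.08  0.11]
103 [514.83 255.93] [-1.25 -0.44  1.25  0.14]
100 [514.79 255.89] [-1.61  0.17  1.64  0.14]
97 [514.55 255.86] [-1.05 -0.36  0.38  0.14]
94 [514.5  255.82] [-0.75 -0.54  0.57  0.13]
91 [514.44 255.79] [-1.03 -0.41  0.21  0.13]
88 [514.39 255.77] [-0.87 -0.11  0.31  0.13]
85 [514.34 255.74] [-1.02 -0.73  0.36  0.11]
82 [514.28 255.72] [-1.09 -0.09 -0.03  0.14]
79 [514.22 255.7 ] [-0.95  0.2  -0.19  0.11]
76 [514.17 255.69] [-0.81 -0.24  0.01  0.1 ]
73 [514.11 255.68] [-0.2   0.1  -0.17  0.1 ]
70 [514.05 255.67] [-1.4  -0.35 -0.07  0.1 ]
67 [513.99 255.66] [-0.85 -0.22 -0.63  0.12]
64 [513.93 255.66] [-0.86 -0.67 -0.59  0.11]
61 [513.87 255.66] [-0.64 -0.09 -0.23  0.13]
58 [513.81 255.66] [-0.93 -0.62 -0.87  0.11]
55 [513.75 255.67] [ 0.03 -0.03 -0.59  0.11]
52 [513.69 255.68] [-0.69 -0.91 -0.5   0.12]
49 [513.63 255.69] [-0.47 -0.06  0.1   0.09]
46 [513.58 255.71] [-0.19 -0.22 -0.36  0.12]
43 [513.52 255.73] [-0.94 -0.38 -0.64  0.11]
40 [513.46 255.75] [-0.7  -0.71 -0.38  0.12]
37 [513.41 255.77] [-0.64 -0.44 -0.83  0.12]
34 [513.36 255.8 ] [-0.41 -0.39 -0.54  0.11]
31 [513.3  255.83] [-0.8  -0.52 -1.01  0.09]
28 [513.25 255.86] [-0.6  -0.61 -0.38  0.1 ]
25 [513.21 255.9 ] [-0.97 -0.65 -0.75  0.11]
22 [513.16 255.94] [-0.92 -0.76 -0.4   0.11]
19 [513.12 255.98] [-0.18 -0.69 -0.95  0.15]
16 [513.07 256.02] [-0.36 -0.36 -0.26  0.09]
13 [513.03 256.07] [-0.62 -0.3  -0.6   0.14]
end t 34.79 p [0.513  0.256  0.1857] F [-0.4 -1.6 -3. ] M [-0.26  0.12  0.21] op 0.168 g 35.0
[-0.00019378  0.        ]
```

The nut started turning at about 106° and went on to 13°, roughly 93° (1.62 rad). I'll back off inside the play, lift, and return the key.

```bash
python3 - <<'E'
from h import *
F0=np.load("F0.npy");x,y=bot.current_ee_pos()[:2]
x,y=.51303,.25607
bot.set_joints(bot.inverse_kinematics((x,y,.1857),R(17)));bot.hold(.2);print((force()-F0).round(2))
z=.1857
while z<.21:
    z+=.004;bot.line_to((x,y,z),R(17),max_speed=.05);F=force(2)-F0
    if np.linalg.norm(F[:3])>6:print(z,F.round(1))
    if np.linalg.norm(F[:3])>20:break
else:
    bot.line_to((x,y,.26),R(17));st("clear")
    bot.goto((.526,-.148,.26),R(-3));bot.line_to((.526,-.148,.105),max_speed=.15);bot.hold(.3);st("above pocket")
    c=bot.read_camera("scene");u,v=map(int,proj(c,(.526,-.148,.05)));t=bot.read_camera("top")
    cv2.imwrite("pics/pocket.png",np.hstack([crop(c,u-40,v-40,80,80,5,1.2),crop(t,300,170,80,80,5,1.8)]))
E
```

```text
[-0.25  0.12  0.06  0.    0.11 -0.  ]
clear t 37.75 p [0.5131 0.2561 0.2598] F [ 1.1 -0.1 -4. ] M [0.07 0.01 0.03] op 0.169 g 35.0
above pocket t 40.73 p [ 0.5263 -0.1482  0.1055] F [-0.2 -0.1 -4. ] M [0.03 0.03 0.02] op 0.166 g 35.0
```

View pics/pocket.png

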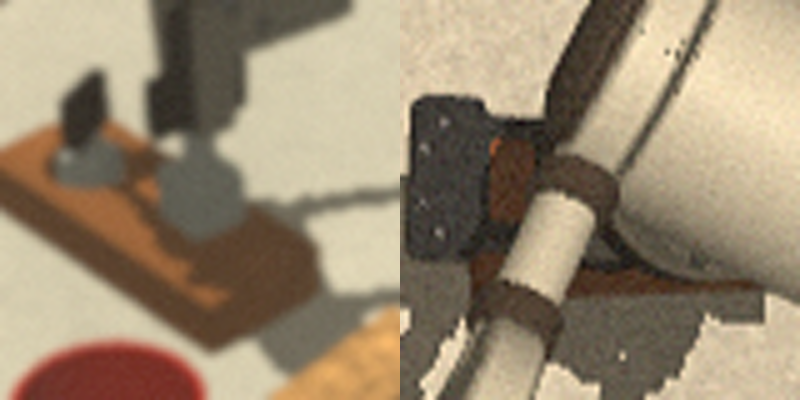

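The key hangs upright over its pocket, with its foot at about (200,190) in the left crop, and the small key hasn't moved. I'll lower it under force guard.

```bash
python3 - <<'E'
from h import *
F0=force(8)
bot.line_to((.526,-.148,.096),R(-3),max_speed=.05)
p,F,log=descend(.526,-.148,-3,.096,.0705,F0,step=.0015,fmax=4,gain=1.5e-4)
for l in log[::3]+log[-2:]:print(*l)
st("down")
E
```

```text
STOP
94.5 0.2 0.0 0.3 526.0 -148.0
90.0 -0.3 0.3 -0.0 526.0 -148.0
85.5 0.1 0.2 0.1 526.0 -148.0
81.0 -0.1 0.3 0.0 526.0 -148.0
76.5 -0.2 0.1 -0.2 526.0 -148.0
72.0 0.4 -0.0 0.5 526.0 -148.0
72.0 0.4 -0.0 0.5 526.0 -148.0
70.5 -2.0 2.3 8.1 526.0 -148.0
down t 46.4 p [ 0.5266 -0.1481  0.0715] F [-2.5  2.6  5.1] M [0.38 0.28 0.02] op 0.171 g 35.0
```

```bash
python3 - <<'E'
from h import *
bot.line_to((.526,-.148,.0712),R(-3),max_speed=.02);bot.hold(.2);st()
bot.set_gripper(.5);bot.hold(.3);st("open")
bot.line_to((.526,-.148,.17),max_speed=.1);bot.line_to((.526,-.148,.25))
bot.goto((.178,-.547,.25),R(-3) if bot.inverse_kinematics((.178,-.547,.25),R(-3)) is not None else bot.current_tool_rot());bot.hold(.5);st("away")
s=bot.read_camera("scene");t=bot.read_camera("top")
cv2.imwrite("pics/end.png",np.hstack([crop(s,172,135,80,75,5),crop(t,318,185,80,75,5,1.5)]))
E
```

```text
t 46.85 p [ 0.5263 -0.1481  0.0715] F [-0.1  0.4  4.2] M [0.29 0.11 0.03] op 0.17 g 35.0
open t 47.76 p [ 0.526  -0.148   0.0712] F [-0.3 -0.2  0.3] M [0.05 0.01 0.06] op 0.501 g 0.0
away t 52.0 p [ 0.1781 -0.547   0.25  ] F [ 0.3  0.9 -1. ] M [-0.03  0.04  0.03] op 0.502 g 0.0
```

View pics/end.png

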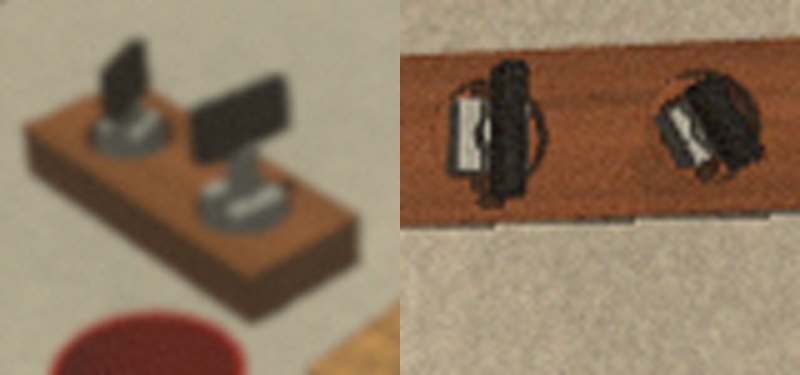

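Both keys stand upright in their pockets, in the same image positions as at the start: the larger handle spans (190–290, 75–165) in the left crop. The gripper is clear, so I'm handing in.

```bash
python3 -c "
from workcell import bot
print(bot.job_done())"
```

```text
the job is handed in; nothing more can be done
None
```

The nut was loosened about 93° clockwise (estimated from wrist heading and torque) and the larger key is back upright in its pocket, released; the job was handed in at about 52 s, and no verdict was returned.

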